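Free the seized case clamp and take out the watch case

ROBOT

A 6-joint arm with a two-finger parallel gripper is mounted at the origin on the work surface. World frame = base frame: x ahead of the robot, y to its left, z up, the work surface at z = 0. Lengths are in m, angles in rad, forces in N, time in s.
With the tool pointing down it reaches from about 0.325 to 0.9 m from the base axis. Payload 3.5 kg.
Tool frame: the origin (TCP) lies between the finger pads; the fingertips stand 17 mm ahead of it and the grasp point (between the pads) lies 2 mm behind it (r.tip_extent is the distance from the TCP to the fingertips, in m); z points along the fingers, y is the line along which they close (so a half turn about z gives the same grasp; the last joint's range is limited). The gripper opens to 85 mm and grips with 20 to 120 N. Pads are 22 mm wide; open, the fingers measure 114 mm over their backs; the gripper's body (76 mm by 85 mm) begins 54 mm behind the grasp point. The pads swing forward as they close: fully open they stand 13 mm farther back than shut.
Start: joints at [-1.217, 0.276, -0.026, 1.268, 0, 1.467], TCP at [0.276, -0.561, 0.248] pointing down, gripper open.
Joint ranges: [-3.12, 3.12], [-0.85, 1.88], [-1.08, 1.24], [-1.95, 2.15], [-1.57, 1.53], [-3.14, 3.14]. Speed limits (rad/s): [2.57, 2.57, 3.14, 3.14, 3.14, 3.14].

INTERFACE

Orientations are given as [roll, pitch, yaw] about the fixed x, y, z axes, in that order (R = Rz(yaw) Ry(pitch) Rx(roll)).
In Python, from bench import r gives the robot as it stands.
- The arm moves only by the tool send_rows, never from a script. Its argument "targets" is text: rows parted by semicolons, each of 6 numbers parted by spaces: the shift along the tool's x, y, z in units of 0.04 m (1.0 is 0.04 m), then the turn, a rotation vector about the tool's x, y, z in units of 0.15 rad (1.0 is 0.15 rad). A call has 1 to 12 rows; each row shifts and turns the commanded pose from where the row before left it, along the tool's axes as they then stand; what a row does not reach is not made up. A row lasts 1/10 s, in which the tool goes at most 50 mm and 8.59 degrees, less where a joint would pass 70% of its speed; a pose out of reach is approached as far as the arm can. A call with a number of a shift or a turn outside -1 to 1 is refused whole. A call with a gripper value outside its range is refused whole. "grip" is the closure, from -1 (fully open) to 1 (shut), set as the call begins (left out, the last holds). The fingers move at their own pace and stop on an object; "newtons" is the grip in N (left out, the last holds). Time passes only in rows, so rows that do not move let the fingers close. It gives the time, the measured TCP pose, the force, the opening and the grip force at its end, in the units of the state.
- r.state(): the state, without advancing time (a new reading comes with each control period).
- r.capture(name): name is "scene" or "top" or "wrist"; returns a dict with "pixels" (420x560x3 uint8, red, green, blue), "K" (3x3 intrinsics, pixels), "xyz" and "attitude" of the camera in the world; the wrist camera has in their place "T_tool_cam" (4x4, takes a point from camera to tool coordinates, whose origin is the TCP and whose axes are the flange's). Camera axes: x right, y up, looking along -z (the intrinsics and any distortion apply to the point x, -y, -z); pixel columns grow to the right and rows downward; lengths in m; the calibration is good to about 2 mm. A picture is of the moment at which its call begins: read the wrist's pose just before it. There is no depth.
- r.hand_in(): hands the job in; it is judged then, once.
Trained networks look in a picture, given as the dict that the camera call returned (one of the last four; its "shot" number tells which), for a name from the list of things; names that differ only in an ending like _2 or _b are one class to them, and where a whole thing is asked for, a point or a joint stands for the part that bears it (a point fixed in the world has none). Each returns a list of dicts, best first, with "confidence" (0 to 1); they miss things now and then, are a little off and sometimes report something else, mostly with a low value. They report only what shows in the picture. A call takes as long as a camera call. They do not tell look-alikes from the thing itself.
- r.search_frame(picture, target): "xyz" ([x, y, z] in m, in world coordinates, good to about 4 mm: the middle of the surface that is visible of it).
- r.silhouettes(picture, target): "region" (420x560 bool, what is visible of it).
The state is a dict: "time": time; "qpos": joint angles; "joint_velocities": joint speeds; "effort": joint torques, N m; "tcp_pos": TCP position; "tool_rot": TCP orientation; "contact_force": force on the tool from outside, world axes, zero at the start; "ft_torque": the same for the moment, N m; "width": opening from 0.0 (shut) to 1.0 (fully open); "gripper_force": force on a finger pad.
Only numpy, scipy, OpenCV 4.12 (cv2) and the standard library are available. Lean on these libraries where they do the work, as an engineer would, in place of code of your own. Each camera call takes 0.05 s, during which the arm holds its last target. There are 200 camera calls.

TASK

The watch case is trapped in the bench holder because the clamp's winged brass knob has seized: grip the knob and work it back and forth in small arcs, easing off and reversing whenever it comes up hard so that the thin stem is not snapped, until it breaks free. Then swing the clamp arm about a quarter turn counter-clockwise (seen from above) off the case, lift the case out and set it down gently, flat, in the middle of the round amber tray. Leave the clamp open and the other bench things where they are.

Things in the scene. Friction and masses are not known exactly. Their poses are not given: they have to be found in the camera images.
- holder: Watch-case holder bolted to the bench: grey block 160 x 100 mm (x, y), top face 50 mm above the bench, on a dark foot 170 x 110 mm. Origin on the bench near the middle; x runs from the case seat towards the knob, z up. The knob's vertical axis is at x = +30 mm, y = 0; the seat's centre at x = -35 mm, y = 0. Inside it the stem has seized.
- seat (a point): Where the case rests, centre of the seat's top, 62 mm above the bench; x, y axes as the holder's. A pedestal 30 x 26 mm (x, y), 12 mm high, with a stop at its -x and its +x side that reach 5 mm up the case. Its +y and -y sides are open: grip the case across y, fingertips beside the pedestal, anywhere above the block's top face.
- knob_grip (a point): Winged brass knob on the clamp's stem: upright blade 44 mm long, 9 mm thick, 40 mm high. The point is on the knob's axis, 122 mm above the bench, 18 mm below the blade's top, 22 mm above its foot. Its x axis lies along the blade, so grip across y. Closed, the blade lies along the holder's x.
- clamp_arm (a point): Point on top of the clamp's arm over the case's centre, 87 mm above the bench, 65 mm from the knob's axis. The arm is a dark steel bar 14 mm wide and 8 mm thick, fixed to the stem, reaching 78 mm from the axis, 3 mm clear of the case. Closed, it points along the holder's -x. Once loose it runs freely counter-clockwise (about 0.05 N m, past 0.36 rad on) and stays where it is left.
- clamp (a joint): Angle of stem and arm, rad: 0 closed, growing counter-clockwise from above, stop at 1.7. Seized at first: it drags at 0.05-0.25 N m and comes up hard 0.15 to 0.32 rad either side of 0 (the first stroke may be shorter), another arc each time. Full strokes to the hard stop on alternate sides loosen it step by step, 4 to 8 in all; stopping short or repeating one side does not.
- knob (a joint): Wind-up of the thin stem, rad: the knob's angle relative to the clamp, same sense. A spring of 4 N m per rad, so it tells the torque on the knob. More than 0.125 rad (0.5 N m) either way snaps the stem. At 0.3 to 0.35 N m (0.075 to 0.09 rad) a stroke has come up hard: reverse.
- case_center (a point): Watch case, a plain steel disc 40 mm in diameter and 14 mm thick with a pale dial on top, 80 g, lying flat on the holder's seat under the clamp arm. The point is its centre, 7 mm above its underside, z up.
- tray_floor (a point): Round amber parts tray fixed on the bench, 130 mm outer and 124 mm inner diameter, rim 16 mm above the bench. The point is the centre of its inner floor, 4 mm above the bench.
- loupe: Bystander: black eye loupe, 36 mm across, 30 mm high; origin under its centre.
- screwdriver: Bystander: small screwdriver, 130 mm long, lying on the bench.
- oilpots: Bystander: steel plate 90 x 90 mm with four aluminium oil pots, 30 mm high; origin under its centre.
- oilers: Bystander: white pot 48 mm across with three oilers, about 105 mm high; origin under its centre.
- case: The same watch case; origin at the centre of its underside.
Not all that is in view belongs to the job. Leave any blue or green look-alike of the case alone.

How it is judged:
By the outcome, as a careful person would: the job done as asked, in the order asked, and still so for the second after the job is handed in, with the robot touching nothing.
It also fails if it takes over 72 s, if anything falls off the work surface, if the arm or the gripper's body presses on something with over 40 N, if the wrist force passes 120 N, or if a joint passes its speed limit or range.

## Working session

There is one attempt and no reset: what is moved stays moved. The work goes in short steps, Python scripts to look and compute and a tool call to move; the robot and the scene stay as the last step left them, time stands still between calls to the robot, and variables do not carry over. Pictures are saved under pics/ and viewed, at most 10 in all, crops included, and the job is handed in when it is done.

Besides the shell and the picture viewer there is one more tool, called after "Call:" by a JSON object that holds its "name" and its "arguments", one argument or row to a line. send_rows: Moves the arm, as the interface text tells. Its arguments: {"type":"object","properties":{"targets":{"type":"string"},"grip":{"type":"number"},"newtons":{"type":"number"}},"required":["targets"]}

```bash
mkdir -p pics; ls; cat > h.py <<'E'
from bench import r
import numpy as np, cv2
from scipy.spatial.transform import Rotation as R
def save(p,n): cv2.imwrite('pics/'+n,p['pixels'][:,:,::-1])
def campose(p,st=None):
    if 'T_tool_cam' in p:
        T=np.eye(4);T[:3,:3]=R.from_euler('xyz',st['tool_rot']).as_matrix();T[:3,3]=st['tcp_pos']
        return T@p['T_tool_cam']
    T=np.eye(4);T[:3,3]=p['xyz'];a=np.array(p['attitude'])
    T[:3,:3]=a if a.shape==(3,3) else R.from_euler('xyz',a).as_matrix()
    return T
def ray(p,uv,z,st=None):
    T=campose(p,st);d=np.linalg.inv(p['K'])@[uv[0],uv[1],1.];d=T[:3,:3]@(d*[1,-1,-1])
    return T[:3,3]+d*(z-T[2,3])/d[2]
def proj(p,X,st=None):
    T=campose(p,st);c=T[:3,:3].T@(np.array(X)-T[:3,3])*[1,-1,-1];q=p['K']@c;return q[:2]/q[2]
E
python3 - <<'E'
from h import *
print(r.state())
for n in('scene','top'):
    p=r.capture(n);save(p,n+'.png');print(n,p['K'].tolist() ,p['xyz'],p['attitude'],[k for k in p])
    for t in('holder','knob_grip','clamp_arm','case_center','tray_floor','seat','loupe','screwdriver','oilpots','oilers'):
        for d in r.search_frame(p,t)[:3]:print(t,np.round(d['xyz'],3),round(d['confidence'],2),proj(p,d['xyz']).round())
E
```

```text
pics
{'time': 0.0, 'qpos': array([-1.21739679e+00,  2.77126186e-01, -2.79119203e-02,  1.26799144e+00,
        5.71789077e-06,  1.46739615e+00]), 'joint_velocities': array([-0.00090769, -0.00069926,  0.00110193, -0.00037044, -0.00111843,
       -0.00071569]), 'effort': array([-1.22112073e-03, -4.45508766e+01,  2.95202440e+01,  1.63933577e-02,
       -1.06140815e-04,  3.53199582e-06]), 'tcp_pos': array([ 0.27540475, -0.56021273,  0.24714926]), 'tool_rot': array([-3.13937195e+00, -2.36190929e-04,  4.56799450e-01]), 'contact_force': array([ 0.32454825,  0.29563785, -0.1023259 ]), 'ft_torque': array([-0.02455916,  0.02493453, -0.00574006]), 'gripper_force': 0.0, 'width': 1.0015099795527975}
scene [[432.1481313404699, 0.0, 278.29569139899655], [0.0, 432.1481313404699, 208.07241069390753], [0.0, 0.0, 1.0]] [1.23516779 0.45736086 0.95760953] [ 0.7792307  -0.01364829  2.15160124] ['pixels', 'K', 'xyz', 'attitude', 'shot']
holder [0.562 0.116 0.047] 0.6 [304. 247.]
knob_grip [0.56  0.102 0.123] 0.47 [302. 226.]
clamp_arm [0.553 0.105 0.098] 0.55 [304. 231.]
case_center [0.548 0.26  0.012] 0.7 
[... 602 characters left out ...]
els', 'K', 'xyz', 'attitude', 'shot']
holder [0.535 0.1   0.048] 0.92 [239. 214.]
knob_grip [0.554 0.092 0.141] 0.54 [239. 202.]
clamp_arm [0.534 0.103 0.086] 0.66 [236. 213.]
clamp_arm [0.5   0.124 0.076] 0.58 [227. 228.]
case_center [0.501 0.129 0.079] 0.59 [225. 227.]
case_center [0.371 0.101 0.015] 0.57 [237. 283.]
case_center [0.542 0.252 0.017] 0.5 [177. 212.]
tray_floor [ 0.538 -0.137  0.005] 0.94 [336. 216.]
tray_floor [0.564 0.407 0.015] 0.71 [114. 201.]
seat [0.531 0.096 0.049] 0.76 [240. 216.]
loupe [ 0.466 -0.331  0.027] 0.46 [417. 247.]
screwdriver [ 0.718 -0.07   0.021] 0.66 [310. 143.]
oilpots [0.566 0.409 0.013] 0.81 [114. 201.]
oilpots [ 0.47  -0.334  0.025] 0.52 [418. 245.]
```

View pics/top.png

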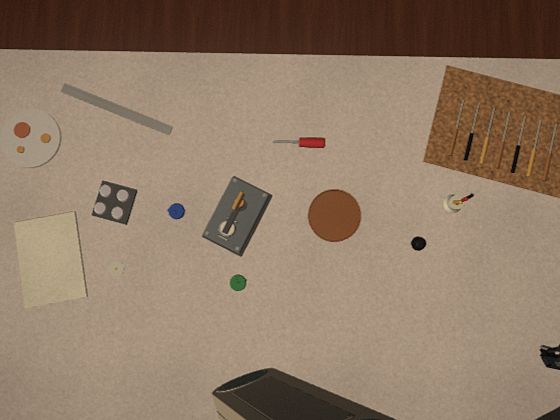

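```bash
python3 - <<'E'
import cv2
a=cv2.imread('pics/top.png')[165:265,180:300];b=cv2.imread('pics/scene.png')[180:300,240:380]
a=cv2.resize(a,(390,325),interpolation=cv2.INTER_CUBIC);b=cv2.resize(b,(390,325),interpolation=cv2.INTER_CUBIC)
cv2.imwrite('pics/crop1.png',cv2.hconcat([a,b]))
E
```

```text
(no output)
```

View pics/crop1.png

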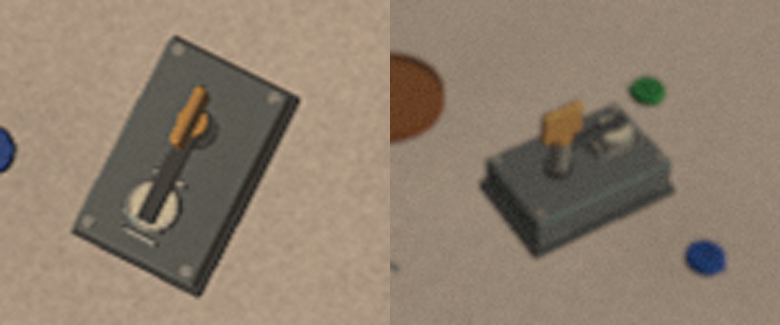

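The top view shows the holder at (237,215), with three possible cases: the blue disc (177,212), the green disc (238,283) and the pale dial under the clamp arm (227,228). I choose the one under the arm, and the crop confirms it. The brass knob is at about (238,202) and the tray at (335,215).

```bash
python3 - <<'E'
from h import *
p=r.capture('top')
c=np.array([(175,38),(298,97),(197,293),(73,232)])/3.25+[180,165]-0.35
W=np.array([ray(p,u,.05) for u in c]);print(W.round(4))
ctr=W.mean(0);ax=(W[0]+W[1]-W[2]-W[3])[:2];yaw=np.arctan2(ax[1],ax[0]);print('holder',ctr,yaw,[np.linalg.norm(W[i]-W[(i+1)%4]) for i in range(4)])
e=np.array([np.cos(yaw),np.sin(yaw)])
print('knob',ctr[:2]+.03*e,'seat',ctr[:2]-.035*e)
b=np.array([(172,140),(205,92)])/3.25+[180,165]
B=[ray(p,u,.13) for u in b];print('blade',B, np.mean(B,0))
for t in('tray_floor','case_center'):
  for d in r.silhouettes(p,t)[:2]:
    m=d['region'].astype(np.uint8);(x,y),rad=cv2.minEnclosingCircle(np.argwhere(m)[:,::-1].astype(np.float32));print(t,d['confidence'],x,y,rad,ray(p,(x,y),.016 if t[0]=='t' else .076))
E
```

```text
[[0.6259 0.1141 0.05  ]
 [0.5836 0.0223 0.05  ]
 [0.4386 0.0928 0.05  ]
 [0.4813 0.1843 0.05  ]]
holder [0.53235142 0.10335764 0.05      ] -0.45210601275364876 [np.float64(0.10103991053648677), np.float64(0.1611707413732957), np.float64(0.10096411313675699), np.float64(0.16074010098806474)]
knob [0.55933729 0.09025181] seat [0.5008679  0.11864777]
blade [array([0.54052609, 0.10613207, 0.13      ]), array([0.57425584, 0.08433214, 0.13      ])] [0.55739096 0.0952321  0.13      ]
tray_floor 0.59 334.5939636230469 215.3968505859375 26.45476531982422 [ 0.53942926 -0.13290399  0.016     ]
case_center 0.78 175.98275756835938 210.62069702148438 8.40202522277832 [0.53801299 0.24347598 0.076     ]
case_center 0.72 238.0572509765625 281.6831970214844 8.383833885192871 [0.37646744 0.09427587 0.076     ]
```

Call:
{"name": "send_rows", "arguments": {
  "targets": "0 0 0 0 0 -0.99;0 0 0 0 0 -0.99;0 0 0 0 0 -0.99;0 0 0 0 0 -0.99;0 0 0 0 0 -0.99;0 0 0 0 0 -0.99;0 0 0 0 0 -0.99;0 0 0 0 0 -0.99;0 0 0 0 0 -0.99;0 0 0 0 0 -0.99;0 0 0 0 0 -0.99;0 0 0 0 0 -0.99",
  "grip": -1
}}

```text
time: 2.45
tcp_pos: [0.2757, -0.5609, 0.2483]
tool_rot: [3.142, -0.0, 2.245]
contact_force: [-0.7, 0.4, 0.4]
width: 0.999
gripper_force: 0.0
```

Call:
{"name": "send_rows", "arguments": {
  "targets": "0 0 0 0 0 -0.99;0 0 0 0 0 -0.99;0 0 0 0 0 -0.99;0.1 1 0 0 0 0;0.1 1 0 0 0 0;0.1 1 0 0 0 0;0.1 1 0 0 0 0;0.1 1 0 0 0 0;0.1 1 0 0 0 0;0.1 1 0 0 0 0;0 1 0 0 0 0;0 1 0 0 0 0"
}}

```text
time: 3.65
tcp_pos: [0.4099, -0.2241, 0.2486]
tool_rot: [-3.141, 0.001, 2.684]
contact_force: [0.2, -0.9, -0.3]
width: 1.004
gripper_force: 0.0
```

Call:
{"name": "send_rows", "arguments": {
  "targets": "0 1 0 0 0 0;0 1 0 0 0 0;0 1 0 0 0 0;0 1 0 0 0 0;0 1 0 0 0 0;0 1 0 0 0 0;0 1 0 0 0 0;0 1 0 0 0 0;0 0 0 0 0 0;0 0 0 0 0 0;0 0 0 0 0 0"
}}

```text
time: 4.75
tcp_pos: [0.5502, 0.0609, 0.2482]
tool_rot: [-3.141, -0.0, 2.684]
contact_force: [-0.7, -0.2, 0.3]
width: 0.998
gripper_force: 0.0
```

```bash
cat >> h.py <<'E'
def units(st,X,yaw):
    M=R.from_euler('xyz',st['tool_rot']);d=M.inv().apply(np.array(X)-st['tcp_pos'])/.04
    rv=(M.inv()*R.from_euler('xyz',[np.pi,0,yaw])).as_rotvec()/.15
    print('pos',st['tcp_pos'].round(4),'rot',st['tool_rot'].round(4),'t',round(st['time'],2));print('shift',d.round(2),'turn',rv.round(2))
E
python3 - <<'E'
from h import *
st=r.state();p=r.capture('wrist');save(p,'w1.png')
units(st,[.559,.090,.25],2.69);print(st['contact_force'].round(2),st['ft_torque'].round(3),st['width'])
e=np.array([np.cos(-.452),np.sin(-.452),0])
for X in ([.5593,.0903,.14],np.array([.5593,.0903,.14])+.022*e,np.array([.5593,.0903,.14])-.022*e,[.5009,.1186,.076]):print(proj(p,X,st).round(1))
E
```

```text
pos [0.5502 0.0609 0.2482] rot [-3.1409e+00 -5.0000e-04  2.6837e+00] t 4.75
shift [ 0.12  0.75 -0.05] turn [-0.   -0.   -0.04]
[-0.68 -0.19  0.29] [ 0.016 -0.019 -0.04 ] 0.9976028261710647
[318.3 213.8]
[317.5 245.2]
[319.2 180.9]
[310.9 112.9]
```

View pics/w1.png

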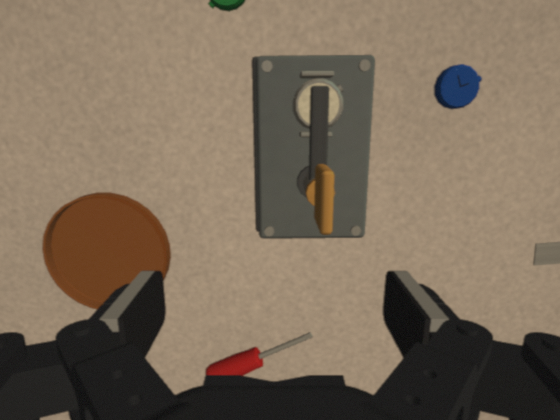

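The wrist view shows the blade's top from (322,167) to (327,231), and the dial at (319,104). That is about 10 px off my projection, so I'll remeasure from this view.

```bash
python3 - <<'E'
from h import *
st=r.state();p=r.capture('wrist')
g=p['pixels'].astype(int)
m=((g[...,0]-g[...,2]>60)&(g[...,0]>110)).astype(np.uint8);m[:,:280]=0;m[:,360:]=0;m[:140]=0;m[260:]=0
ys,xs=np.nonzero(m);print('brass',xs.min(),xs.max(),ys.min(),ys.max())
for y in range(160,240,8):
    x=np.nonzero(m[y])[0];print(y,(x.min(),x.max()) if len(x) else '')
W=np.array([ray(p,u,.05,st) for u in [(254,57),(374,56),(364,238),(262,238)]]);print(W.round(4),W.mean(0))
print('T',campose(p,st).round(3).tolist())
for t,z in(('holder',0),('knob_grip',0),('case_center',0),('tray_floor',0)):
    for d in r.search_frame(p,t)[:3]:print(t,np.round(d['xyz'],4),round(d['confidence'],2),proj(p,d['xyz'],st).round())
print('dial',ray(p,(319,104),.076,st),'bladetop', ray(p,(325,200),.14,st))
E
```

```text
brass 307 334 164 233
160 
168 (np.int64(324), np.int64(329))
176 (np.int64(324), np.int64(334))
184 (np.int64(310), np.int64(333))
192 (np.int64(307), np.int64(334))
200 (np.int64(309), np.int64(333))
208 (np.int64(324), np.int64(333))
216 (np.int64(323), np.int64(332))
224 (np.int64(323), np.int64(332))
232 (np.int64(324), np.int64(331))
[[0.441  0.0973 0.05  ]
 [0.4839 0.186  0.05  ]
 [0.6259 0.1181 0.05  ]
 [0.5838 0.0328 0.05  ]] [0.53365717 0.10855596 0.05      ]
T [[0.442, -0.866, -0.234, 0.491], [0.897, 0.427, 0.116, 0.091], [-0.0, -0.261, 0.965, 0.374], [0.0, 0.0, 0.0, 1.0]]
holder [0.5317 0.1018 0.0497] 0.56 [305. 154.]
knob_grip [0.5527 0.0936 0.1361] 0.85 [318. 201.]
case_center [0.3827 0.0928 0.0135] 0.73 [222.   2.]
case_center [0.4979 0.125  0.0769] 0.62 [317. 105.]
case_center [0.529  0.1012 0.0473] 0.42 [303. 152.]
tray_floor [ 0.5283 -0.1361  0.0045] 0.97 [ 99. 246.]
tray_floor [0.5352 0.1079 0.0876] 0.71 [319. 160.]
dial [0.49770142 0.12680506 0.076     ] bladetop [0.55278431 0.09776957 0.14      ]
```

Call:
{"name": "send_rows", "arguments": {
  "targets": "0.1 0.4 0.5 0 0 0;0.13 0.45 0.5 0 0 0;0 0 0.4 0 0 0;0 0 0 0 0 0;0 0 0 0 0 0"
}}

```text
time: 5.55
tcp_pos: [0.5573, 0.0958, 0.1924]
tool_rot: [-3.141, -0.0, 2.684]
contact_force: [-0.5, 0.3, -0.1]
width: 1.001
gripper_force: 0.0
```

```bash
python3 - <<'E'
from h import *
st=r.state();p=r.capture('wrist');save(p,'w2.png')
units(st,[.556,.0955,.123],2.69)
for X in ([.556,.0955,.14],[.5,.1225,.076]):print(proj(p,X,st).round(1))
t=r.capture('top');print('dial top',ray(t,(226.8,228.1),.076))
E
```

```text
pos [0.5573 0.0958 0.1924] rot [-3.1412e+00 -5.0000e-04  2.6838e+00] t 5.55
shift [ 0.03 -0.02  1.74] turn [-0.   -0.   -0.04]
[270.3 248.5]
[270.3 122.5]
dial top [0.49931059 0.12382523 0.076     ]
```

View pics/w2.png

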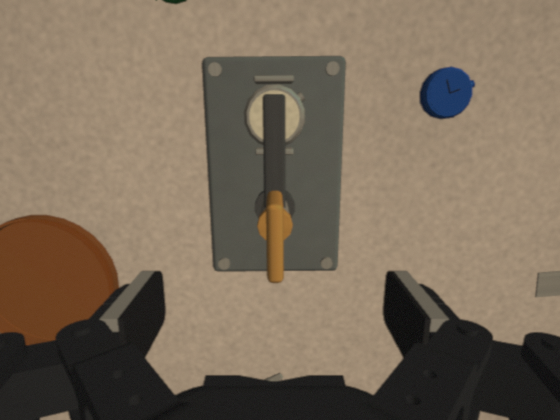

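```bash
python3 - <<'E'
from h import *
st=r.state();p=r.capture('wrist')
g=p['pixels'].astype(int)
m=((g[...,0]-g[...,2]>50)&(g[...,0]>90))
for v in range(184,292,4):
    x=np.nonzero(m[v,230:330])[0]+230;print(v,(x.min(),x.max()) if len(x) else '',g[v,275],end=' | ')
e=np.array([np.cos(-.455),np.sin(-.455),0])
for k in(0,.003,.006):
    K=np.array([.556,.0955,0])-k*e
    print(k,[proj(p,K+s*e+[0,0,z],st).round(0).tolist() for s in(-.022,.022) for z in(.1,.14)],'case',proj(p,K-.065*e+[0,0,.076],st).round(0))
E
```

```text
184  [61 58 52] | 188  [100  78  51] | 192 (np.int64(269), np.int64(280)) [135  95  47] | 196 (np.int64(269), np.int64(281)) [135  94  46] | 200 (np.int64(269), np.int64(281)) [138  97  49] | 204 (np.int64(267), np.int64(282)) [165 122  59] | 208 (np.int64(267), np.int64(284)) [159 112  55] | 212 (np.int64(261), np.int64(288)) [159 111  54] | 216 (np.int64(258), np.int64(290)) [158 111  54] | 220 (np.int64(257), np.int64(291)) [158 111  54] | 224 (np.int64(257), np.int64(291)) [158 111  55] | 228 (np.int64(258), np.int64(290)) [156 110  53] | 232 (np.int64(259), np.int64(288)) [156 110  53] | 236 (np.int64(263), np.int64(284)) [155 109  53] | 240 (np.int64(268), np.int64(282)) [155 109  53] | 244 (np.int64(268), np.int64(282)) [154 108  53] | 248 (np.int64(268), np.int64(282)) [155 109  53] | 252 (np.int64(268), np.int64(282)) [154 107  52] | 256 (np.int64(268), np.int64(282)) [153 108  52] | 260 (np.int64(268), np.int64(282)) [153 107  51] | 264 (np.int64(268), np.int64(282)) [153 108  52] | 268 (np.int64(268), np.int64(282)) [152 106  51] | 272 (np.int64(268), np.int64(283)) [152 107  51] | 276 (np.int64(268), np.int64(282)) [152 107  52] | 280  [128 106  81] | 284  [159 139 115] | 288  [158 138 116] | 0 [[270.0, 189.0], [269.0, 205.0], [270.0, 257.0], [270.0, 285.0]] case [270. 116.]
0.003 [[270.0, 184.0], [269.0, 199.0], [270.0, 253.0], [270.0, 280.0]] case [270. 111.]
0.006 [[270.0, 180.0], [269.0, 193.0], [270.0, 248.0], [270.0, 274.0]] case [270. 106.]
```

Call:
{"name": "send_rows", "arguments": {
  "targets": "0.05 0 0.6 0 0 0;0 0 0.6 0 0 0;0 0 0.54 0 0 0;0 0 0 0 0 0"
}}

```text
time: 6.1
tcp_pos: [0.5536, 0.0966, 0.1206]
tool_rot: [-3.139, -0.004, 2.684]
contact_force: [-0.2, 1.4, -0.1]
width: 1.003
gripper_force: 0.0
```

Call:
{"name": "send_rows", "arguments": {
  "targets": "0 0 0 0 0 0;0 0 0 0 0 0;0 0 0 0 0 0;0 0 0 0 0 0;0 0 0 0 0 0;0 0 0 0 0 0",
  "grip": 1,
  "newtons": 80
}}

```text
time: 6.7
tcp_pos: [0.5561, 0.0969, 0.1235]
tool_rot: [3.142, 0.001, 2.684]
contact_force: [-0.6, -0.3, 3.7]
width: 0.096
gripper_force: 78.0
```

```bash
cat > s.py <<'E'
from h import *
s=r.state();print(round(s['time'],2),s['tcp_pos'].round(4),s['tool_rot'].round(4),'F',s['contact_force'].round(2),'T',s['ft_torque'].round(3),'w',round(s['width'],3),round(s['gripper_force'],1))
E
python3 s.py
```

```text
6.7 [0.5561 0.0969 0.1235] [3.1416e+00 1.0000e-03 2.6843e+00] F [-0.56 -0.32  3.67] T [-0.11   0.146  0.037] w 0.096 78.0
```

```bash
cat > s.py <<'E'
from h import *
S=[r.state()]
for i in range(3): r.capture('wrist');S.append(r.state())
a=lambda k:np.mean([s[k] for s in S],0)
y=np.mean([s['tool_rot'][2]%(2*np.pi) for s in S])
print('t',round(S[-1]['time'],2),'phi %.3f'%(y-2.684),'Tz',[round(float(s['ft_torque'][2]),3) for s in S],'mean %.3f'%a('ft_torque')[2],'F',a('contact_force').round(1),a('tcp_pos').round(4),'w',round(S[-1]['width'],3))
E
python3 s.py
```

```text
t 6.85 phi 0.000 Tz [0.037, 0.058, 0.002, -0.045] mean 0.013 F [-1.3 -0.8  4.2] [0.5561 0.0969 0.1235] w 0.094
```

Call:
{"name": "send_rows", "arguments": {
  "targets": "0 0 0 0 0 -0.2;0 0 0 0 0 -0.2;0 0 0 0 0 0"
}}

```text
time: 7.15
tcp_pos: [0.5561, 0.0969, 0.1235]
tool_rot: [3.142, 0.001, 2.745]
contact_force: [-1.2, -0.7, 5.6]
width: 0.093
gripper_force: 78.3
```

```bash
python3 s.py
```

```text
t 7.3 phi 0.060 Tz [-0.031, -0.032, -0.048, -0.036] mean -0.037 F [-1.1 -0.9  5.8] [0.5561 0.0969 0.1235] w 0.093
```

Call:
{"name": "send_rows", "arguments": {
  "targets": "0 0 0 0 0 -0.23;0 0 0 0 0 -0.23;0 0 0 0 0 0"
}}

```text
time: 7.6
tcp_pos: [0.5561, 0.0969, 0.1235]
tool_rot: [3.142, 0.001, 2.814]
contact_force: [-1.3, -1.6, 6.0]
width: 0.088
gripper_force: 78.3
```

```bash
python3 s.py
```

```text
t 7.75 phi 0.129 Tz [-0.016, -0.049, -0.023, -0.027] mean -0.029 F [-1.3 -1.5  6. ] [0.5561 0.0969 0.1235] w 0.087
```

Call:
{"name": "send_rows", "arguments": {
  "targets": "0 0 0 0 0 -0.23;0 0 0 0 0 -0.23;0 0 0 0 0 0"
}}

```text
time: 8.05
tcp_pos: [0.5561, 0.0969, 0.1234]
tool_rot: [-3.142, 0.001, 2.883]
contact_force: [-1.8, -1.1, 6.1]
width: 0.095
gripper_force: 78.3
```

```bash
python3 s.py
```

```text
t 8.2 phi 0.198 Tz [-0.009, -0.046, -0.065, -0.037] mean -0.039 F [-1.4 -0.8  5.7] [0.5561 0.0969 0.1234] w 0.09
```

```bash
python3 - <<'E'
from h import *
st=r.state();p=r.capture('wrist');save(p,'w3.png')
E
```

```text
(no output)
```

View pics/w3.png

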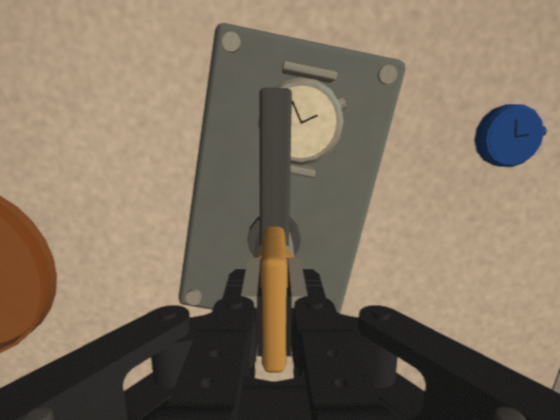

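The arm has turned with the blade and lies vertical at u≈275, so nothing is slipping and the drag is low. I'll continue.

Call:
{"name": "send_rows", "arguments": {
  "targets": "0 0 0 0 0 -0.23;0 0 0 0 0 -0.23;0 0 0 0 0 0"
}}

```text
time: 8.55
tcp_pos: [0.5561, 0.0969, 0.1234]
tool_rot: [-3.141, 0.001, 2.951]
contact_force: [-1.6, -0.7, 5.1]
width: 0.091
gripper_force: 78.3
```

```bash
python3 s.py
```

```text
t 8.7 phi 0.267 Tz [-0.163, -0.075, -0.105, -0.102] mean -0.111 F [-1.4 -1.   5.4] [0.5561 0.0969 0.1234] w 0.096
```

Call:
{"name": "send_rows", "arguments": {
  "targets": "0 0 0 0 0 -0.18;0 0 0 0 0 -0.18;0 0 0 0 0 0"
}}

```text
time: 9.0
tcp_pos: [0.5561, 0.0969, 0.1235]
tool_rot: [-3.141, 0.001, 3.005]
contact_force: [-1.4, -1.5, 5.8]
width: 0.093
gripper_force: 78.3
```

```bash
python3 s.py
```

```text
t 9.15 phi 0.321 Tz [-0.132, -0.098, -0.184, -0.121] mean -0.134 F [-1.2 -0.9  5.6] [0.5561 0.0969 0.1235] w 0.097
```

Call:
{"name": "send_rows", "arguments": {
  "targets": "0 0 0 0 0 -0.17;0 0 0 0 0 -0.16;0 0 0 0 0 0"
}}

```text
time: 9.45
tcp_pos: [0.5561, 0.0969, 0.1234]
tool_rot: [-3.141, 0.001, 3.054]
contact_force: [-2.0, -1.1, 5.5]
width: 0.092
gripper_force: 78.4
```

```bash
python3 s.py
```

```text
t 9.6 phi 0.370 Tz [-0.232, -0.208, -0.257, -0.26] mean -0.239 F [-1.3 -0.8  5.6] [0.5561 0.0969 0.1234] w 0.089
```

Call:
{"name": "send_rows", "arguments": {
  "targets": "0 0 0 0 0 -0.1;0 0 0 0 0 -0.08;0 0 0 0 0 0"
}}

```text
time: 9.9
tcp_pos: [0.5561, 0.0969, 0.1235]
tool_rot: [-3.141, 0.001, 3.081]
contact_force: [-1.6, -0.7, 6.2]
width: 0.095
gripper_force: 78.4
```

```bash
python3 s.py
```

```text
t 10.05 phi 0.396 Tz [-0.377, -0.377, -0.36, -0.386] mean -0.375 F [-1.3 -0.8  5.5] [0.5561 0.0969 0.1235] w 0.093
```

Call:
{"name": "send_rows", "arguments": {
  "targets": "0 0 0 0 0 0.6;0 0 0 0 0 0.8;0 0 0 0 0 0.8;0 0 0 0 0 0.8;0 0 0 0 0 0.6;0 0 0 0 0 0.4;0 0 0 0 0 0"
}}

```text
time: 10.75
tcp_pos: [0.5561, 0.0969, 0.1235]
tool_rot: [3.141, 0.001, 2.482]
contact_force: [-0.8, -0.8, 5.6]
width: 0.092
gripper_force: 78.3
```

```bash
python3 s.py
```

```text
t 10.9 phi -0.202 Tz [0.302, 0.276, 0.222, 0.254] mean 0.263 F [-1.4 -1.4  5.3] [0.5561 0.0969 0.1234] w 0.096
```

Call:
{"name": "send_rows", "arguments": {
  "targets": "0 0 0 0 0 0.1;0 0 0 0 0 0.08;0 0 0 0 0 0"
}}

```text
time: 11.2
tcp_pos: [0.5561, 0.0969, 0.1235]
tool_rot: [3.141, 0.001, 2.455]
contact_force: [-1.1, -0.6, 6.7]
width: 0.091
gripper_force: 78.3
```

```bash
python3 s.py
```

```text
t 11.35 phi -0.228 Tz [0.218, 0.229, 0.203, 0.241] mean 0.223 F [-0.8 -0.8  6.1] [0.5561 0.0969 0.1235] w 0.095
```

Call:
{"name": "send_rows", "arguments": {
  "targets": "0 0 0 0 0 0.12;0 0 0 0 0 0.12;0 0 0 0 0 0"
}}

```text
time: 11.65
tcp_pos: [0.5561, 0.0969, 0.1235]
tool_rot: [3.141, 0.001, 2.42]
contact_force: [-0.9, -1.1, 5.6]
width: 0.09
gripper_force: 78.4
```

```bash
python3 s.py
```

```text
t 11.8 phi -0.264 Tz [0.368, 0.382, 0.392, 0.403] mean 0.386 F [-1.4 -0.9  5.1] [0.5561 0.0969 0.1235] w 0.091
```

Call:
{"name": "send_rows", "arguments": {
  "targets": "0 0 0 0 0 -0.6;0 0 0 0 0 -0.8;0 0 0 0 0 -0.8;0 0 0 0 0 -0.6;0 0 0 0 0 -0.4;0 0 0 0 0 0"
}}

```text
time: 12.4
tcp_pos: [0.5561, 0.0969, 0.1235]
tool_rot: [3.142, 0.001, 2.899]
contact_force: [-1.3, -1.5, 5.8]
width: 0.091
gripper_force: 78.3
```

```bash
python3 s.py
```

```text
t 12.55 phi 0.214 Tz [-0.289, -0.248, -0.175, -0.223] mean -0.234 F [-1.4 -0.9  5.8] [0.5561 0.0969 0.1235] w 0.097
```

Call:
{"name": "send_rows", "arguments": {
  "targets": "0 0 0 0 0 -0.12;0 0 0 0 0 -0.11;0 0 0 0 0 0"
}}

```text
time: 12.85
tcp_pos: [0.5561, 0.0969, 0.1235]
tool_rot: [3.142, 0.001, 2.933]
contact_force: [-0.8, -0.3, 5.8]
width: 0.092
gripper_force: 78.3
```

```bash
python3 s.py
```

```text
t 13.0 phi 0.248 Tz [-0.239, -0.247, -0.296, -0.273] mean -0.264 F [-1.5 -0.5  5.6] [0.5561 0.0969 0.1235] w 0.1
```

Call:
{"name": "send_rows", "arguments": {
  "targets": "0 0 0 0 0 -0.1;0 0 0 0 0 -0.1;0 0 0 0 0 0"
}}

```text
time: 13.3
tcp_pos: [0.5561, 0.0969, 0.1234]
tool_rot: [-3.142, 0.001, 2.962]
contact_force: [-1.4, -1.5, 6.0]
width: 0.091
gripper_force: 78.4
```

```bash
python3 s.py
```

```text
t 13.45 phi 0.278 Tz [-0.301, -0.319, -0.326, -0.317] mean -0.316 F [-1.7 -0.9  5.5] [0.5561 0.0969 0.1234] w 0.095
```

Call:
{"name": "send_rows", "arguments": {
  "targets": "0 0 0 0 0 -0.1;0 0 0 0 0 0;0 0 0 0 0 0"
}}

```text
time: 13.75
tcp_pos: [0.5561, 0.0969, 0.1234]
tool_rot: [-3.142, 0.001, 2.977]
contact_force: [-2.0, -0.9, 6.5]
width: 0.093
gripper_force: 78.4
```

```bash
python3 s.py
```

```text
t 13.9 phi 0.293 Tz [-0.346, -0.385, -0.413, -0.379] mean -0.380 F [-1.7 -0.8  5.8] [0.5561 0.0969 0.1234] w 0.09
```

Call:
{"name": "send_rows", "arguments": {
  "targets": "0 0 0 0 0 0.6;0 0 0 0 0 0.8;0 0 0 0 0 0.8;0 0 0 0 0 0.8;0 0 0 0 0 0.35;0 0 0 0 0 0"
}}

```text
time: 14.5
tcp_pos: [0.5561, 0.0969, 0.1234]
tool_rot: [3.141, 0.001, 2.475]
contact_force: [-1.1, -1.1, 5.6]
width: 0.097
gripper_force: 78.3
```

```bash
python3 s.py
```

```text
t 14.65 phi -0.208 Tz [0.133, 0.133, 0.139, 0.115] mean 0.130 F [-1.4 -0.9  5.5] [0.5561 0.0969 0.1234] w 0.093
```

Hard at +0.20, so the third stroke is complete. T is now 0.12, so I'll step 0.06.

Call:
{"name": "send_rows", "arguments": {
  "targets": "0 0 0 0 0 0.2;0 0 0 0 0 0.2;0 0 0 0 0 0"
}}

```text
time: 14.95
tcp_pos: [0.5561, 0.0969, 0.1235]
tool_rot: [3.141, 0.001, 2.416]
contact_force: [-1.6, -0.9, 5.4]
width: 0.093
gripper_force: 78.3
```

```bash
python3 s.py
```

```text
t 15.1 phi -0.268 Tz [0.114, 0.11, 0.113, 0.175] mean 0.128 F [-1.5 -0.8  5.4] [0.5561 0.0969 0.1235] w 0.097
```

Call:
{"name": "send_rows", "arguments": {
  "targets": "0 0 0 0 0 0.2;0 0 0 0 0 0.2;0 0 0 0 0 0"
}}

```text
time: 15.4
tcp_pos: [0.5561, 0.0969, 0.1234]
tool_rot: [3.141, 0.001, 2.356]
contact_force: [-2.3, -0.2, 4.8]
width: 0.095
gripper_force: 78.3
```

```bash
python3 s.py
```

```text
t 15.55 phi -0.328 Tz [0.134, 0.118, 0.087, 0.085] mean 0.106 F [-1.3 -0.6  5.3] [0.5561 0.0969 0.1235] w 0.089
```

Call:
{"name": "send_rows", "arguments": {
  "targets": "0 0 0 0 0 0.22;0 0 0 0 0 0.22;0 0 0 0 0 0"
}}

```text
time: 15.85
tcp_pos: [0.5561, 0.0969, 0.1235]
tool_rot: [3.141, 0.001, 2.29]
contact_force: [-1.0, -0.8, 5.4]
width: 0.093
gripper_force: 78.4
```

```bash
python3 s.py
```

```text
t 16.0 phi -0.393 Tz [0.354, 0.369, 0.351, 0.361] mean 0.359 F [-1.3 -0.6  5.4] [0.5561 0.0969 0.1235] w 0.094
```

Call:
{"name": "send_rows", "arguments": {
  "targets": "0 0 0 0 0 -0.6;0 0 0 0 0 -0.8;0 0 0 0 0 -0.8;0 0 0 0 0 -0.8;0 0 0 0 0 -0.6;0 0 0 0 0 -0.42;0 0 0 0 0 0"
}}

```text
time: 16.7
tcp_pos: [0.5561, 0.0969, 0.1234]
tool_rot: [-3.142, 0.001, 2.893]
contact_force: [-1.7, -0.8, 4.7]
width: 0.096
gripper_force: 78.3
```

```bash
python3 s.py
```

```text
t 16.85 phi 0.208 Tz [-0.214, -0.178, -0.149, -0.178] mean -0.180 F [-1.5 -0.9  5.2] [0.5561 0.0969 0.1235] w 0.09
```

Step 0.045.

Call:
{"name": "send_rows", "arguments": {
  "targets": "0 0 0 0 0 -0.15;0 0 0 0 0 -0.15;0 0 0 0 0 0"
}}

```text
time: 17.15
tcp_pos: [0.5561, 0.0969, 0.1234]
tool_rot: [-3.142, 0.001, 2.937]
contact_force: [-1.6, -0.6, 5.7]
width: 0.089
gripper_force: 78.2
```

```bash
python3 s.py
```

```text
t 17.3 phi 0.253 Tz [-0.174, -0.187, -0.17, -0.144] mean -0.169 F [-1.4 -0.5  5.6] [0.5561 0.0969 0.1234] w 0.09
```

Call:
{"name": "send_rows", "arguments": {
  "targets": "0 0 0 0 0 -0.17;0 0 0 0 0 -0.16;0 0 0 0 0 0"
}}

```text
time: 17.6
tcp_pos: [0.5561, 0.0969, 0.1234]
tool_rot: [-3.141, 0.001, 2.987]
contact_force: [-1.5, -1.6, 5.1]
width: 0.094
gripper_force: 78.3
```

```bash
python3 s.py
```

```text
t 17.75 phi 0.303 Tz [-0.062, -0.048, -0.025, -0.068] mean -0.051 F [-1.3 -1.1  5.4] [0.5561 0.0969 0.1235] w 0.097
```

Call:
{"name": "send_rows", "arguments": {
  "targets": "0 0 0 0 0 -0.25;0 0 0 0 0 -0.25;0 0 0 0 0 0"
}}

```text
time: 18.05
tcp_pos: [0.5561, 0.0969, 0.1235]
tool_rot: [-3.141, 0.001, 3.063]
contact_force: [-1.4, -0.9, 5.6]
width: 0.091
gripper_force: 78.2
```

```bash
python3 s.py
```

```text
t 18.2 phi 0.378 Tz [-0.007, 0.0, -0.06, -0.112] mean -0.045 F [-1.2 -1.1  5.7] [0.5561 0.0969 0.1235] w 0.096
```

The clamp is past 0.36 rad with low torque, so it has broken free. I'll check with one small step.

Call:
{"name": "send_rows", "arguments": {
  "targets": "0 0 0 0 0 -0.25;0 0 0 0 0 -0.25;0 0 0 0 0 0"
}}

```text
time: 18.5
tcp_pos: [0.5561, 0.0969, 0.1234]
tool_rot: [-3.141, 0.001, 3.138]
contact_force: [-1.2, -1.5, 5.2]
width: 0.091
gripper_force: 78.2
```

```bash
python3 s.py
```

```text
t 18.65 phi 0.453 Tz [-0.053, -0.021, 0.035, -0.058] mean -0.024 F [-1.3 -0.8  6. ] [0.5561 0.0969 0.1235] w 0.095
```

Call:
{"name": "send_rows", "arguments": {
  "targets": "0 0 0 0 0 -0.5;0 0 0 0 0 -0.7;0 0 0 0 0 -0.8;0 0 0 0 0 -0.8;0 0 0 0 0 -0.8;0 0 0 0 0 -0.8;0 0 0 0 0 -0.8;0 0 0 0 0 -0.8;0 0 0 0 0 -0.6;0 0 0 0 0 -0.5;0 0 0 0 0 -0.3;0 0 0 0 0 0"
}}

```text
time: 19.85
tcp_pos: [0.5561, 0.0968, 0.1235]
tool_rot: [-3.141, -0.0, -2.035]
contact_force: [-0.6, -1.2, 4.9]
width: 0.093
gripper_force: 78.3
```

```bash
python3 s.py
```

```text
t 20.0 phi 1.563 Tz [-0.001, -0.025, -0.005, -0.014] mean -0.012 F [-1.1 -1.2  5.4] [0.5561 0.0968 0.1235] w 0.094
```

Call:
{"name": "send_rows", "arguments": {
  "targets": "0 0 0 0 0 0;0 0 0 0 0 0;0 0 0 0 0 0;0 0 0 0 0 0;0 0 -0.5 0 0 0;0 0 -0.8 0 0 0;0 0 -0.7 0 0 0;0 0 0 0 0 0.9;0 0 0 0 0 0.9;0 0 0 0 0 0.9;0 0 0 0 0 0.9;0 0 0 0 0 0.9",
  "grip": -1
}}

```text
time: 21.2
tcp_pos: [0.5556, 0.0971, 0.2025]
tool_rot: [3.141, -0.0, -2.716]
contact_force: [-0.2, 0.9, -0.9]
width: 1.003
gripper_force: 0.0
```

Call:
{"name": "send_rows", "arguments": {
  "targets": "0 0 0 0 0 0.9;0 0 0 0 0 0.9;0 0 0 0 0 0.9;0 0 0 0 0 0.9;0 0 0 0 0 0.9;0 0 0 0 0 0.9;0 0 0 0 0 0.52;0.5 0 0 0 0 0;0.6 0 0 0 0 0;0.52 0 0 0 0 0;0 0 0 0 0 0;0 0 0 0 0 0"
}}

```text
time: 22.4
tcp_pos: [0.4977, 0.1257, 0.2028]
tool_rot: [3.141, 0.001, 2.685]
contact_force: [0.8, -0.1, 0.6]
width: 1.002
gripper_force: 0.0
```

```bash
python3 - <<'E'
from h import *
st=r.state();p=r.capture('wrist');save(p,'w4.png')
units(st,[.4977,.1255,.072],2.684)
print(proj(p,[.4977,.1255,.076],st).round(1),[proj(p,[.4977+.02*a,.1255+.02*b,.076],st).round(0).tolist() for a,b in((.442,.897),(-.442,-.897))])
for d in r.search_frame(p,'case_center')[:3]:print(d['xyz'].round(4) if hasattr(d['xyz'],'round') else d['xyz'],d['confidence'])
E
```

```text
pos [0.4977 0.1257 0.2028] rot [3.1413e+00 8.0000e-04 2.6848e+00] t 22.4
shift [ 0.   -0.01  3.27] turn [0.   0.01 0.01]
[272.1 213.6] [[300.0, 214.0], [244.0, 214.0]]
[0.367, 0.1038, 0.0181] 0.93
[0.4998, 0.1253, 0.0775] 0.78
[0.5412, 0.2522, 0.0116] 0.72
```

View pics/w4.png

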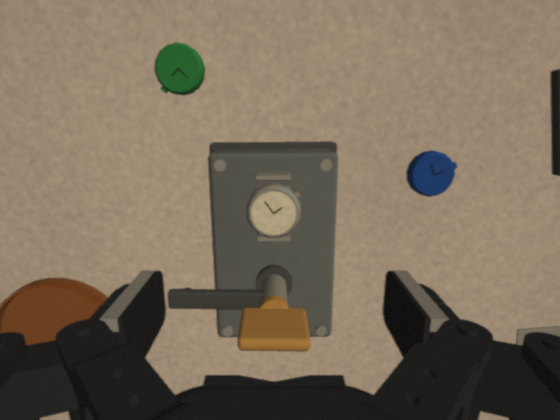

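The case sits centred between the fingers at (274,210). The clamp arm points left and is clear. I'll descend and grip.

Call:
{"name": "send_rows", "arguments": {
  "targets": "0 0 0.7 0 0 0;0 0 0.9 0 0 0;0 0 0.8 0 0 0;0 0 0.5 0 0 0;0 0 0.25 0 0 0;0 0 0.1 0 0 0;0 0 0 0 0 0"
}}

```text
time: 23.2
tcp_pos: [0.4983, 0.1255, 0.0729]
tool_rot: [3.141, 0.0, 2.684]
contact_force: [0.5, -0.4, 0.5]
width: 0.996
gripper_force: 0.0
```

Call:
{"name": "send_rows", "arguments": {
  "targets": "0 0 0 0 0 0;0 0 0 0 0 0;0 0 0 0 0 0;0 0 0 0 0 0;0 0 0 0 0 0",
  "grip": 1,
  "newtons": 40
}}

```text
time: 23.7
tcp_pos: [0.4984, 0.1258, 0.0738]
tool_rot: [3.141, 0.002, 2.684]
contact_force: [-1.2, 0.0, 6.5]
width: 0.447
gripper_force: 40.0
```

```bash
python3 s.py
```

```text
t 23.85 phi 0.000 Tz [-0.009, 0.019, 0.023, 0.038] mean 0.018 F [-1.4  0.1  6.1] [0.4984 0.1258 0.0738] w 0.444
```

The fingertips may reach below the case's underside, which would hit the tray floor, so I'll regrip 5 mm higher.

Call:
{"name": "send_rows", "arguments": {
  "targets": "0 0 0 0 0 0;0 0 0 0 0 0;0 0 -0.13 0 0 0;0 0 0 0 0 0;0 0 0 0 0 0",
  "grip": -0.2
}}

```text
time: 24.35
tcp_pos: [0.4978, 0.1257, 0.0781]
tool_rot: [3.141, 0.0, 2.684]
contact_force: [0.5, -0.3, 0.1]
width: 0.601
gripper_force: 0.0
```

Call:
{"name": "send_rows", "arguments": {
  "targets": "0 0 0 0 0 0;0 0 0 0 0 0;0 0 0 0 0 0;0 0 0 0 0 0;0 0 0 0 0 0",
  "grip": 1,
  "newtons": 40
}}

```text
time: 24.85
tcp_pos: [0.4976, 0.1256, 0.0782]
tool_rot: [3.142, 0.0, 2.684]
contact_force: [-1.2, -0.6, 5.5]
width: 0.442
gripper_force: 40.2
```

```bash
python3 s.py; python3 -c "
from h import *
print(r.tip_extent)"
```

```text
t 25.0 phi 0.000 Tz [0.021, -0.02, -0.028, 0.023] mean -0.001 F [-1.4 -0.2  5.1] [0.4976 0.1256 0.0782] w 0.448
0.017
```

Call:
{"name": "send_rows", "arguments": {
  "targets": "0 0 -0.3 0 0 0;0 0 -0.6 0 0 0;0 0 -0.8 0 0 0;0 0 -0.8 0 0 0;0 0 -0.5 0 0 0;-0.3 -0.43 0 0 0 0;-0.45 -0.65 0 0 0 0;-0.5 -0.72 0 0 0 0;-0.5 -0.72 0 0 0 0;-0.5 -0.72 0 0 0 0;-0.5 -0.72 0 0 0 0;-0.45 -0.65 0 0 0 0"
}}

```text
time: 26.2
tcp_pos: [0.5311, -0.0979, 0.1981]
tool_rot: [3.142, 0.0, 2.684]
contact_force: [0.3, 0.8, -0.4]
width: 0.443
gripper_force: 40.5
```

Call:
{"name": "send_rows", "arguments": {
  "targets": "-0.35 -0.5 0 0 0 0;-0.14 -0.2 0 0 0 0;0 0 0 0 0 0;0 0 0 0 0 0;0 0 0 0 0 0"
}}

```text
time: 26.7
tcp_pos: [0.5359, -0.1288, 0.1978]
tool_rot: [3.141, -0.001, 2.686]
contact_force: [-0.3, -0.8, -1.0]
width: 0.443
gripper_force: 40.5
```

```bash
python3 s.py; python3 - <<'E'
from h import *
st=r.state();p=r.capture('wrist');save(p,'w5.png')
print(proj(p,[.536,-.130,.016],st),[proj(p,[.536+.065*np.cos(a),-.13+.065*np.sin(a),.016],st).round(0).tolist() for a in np.arange(4)*np.pi/2+2.684])
for d in r.silhouettes(p,'tray_floor')[:1]:
    m=d['region'];ys,xs=np.nonzero(m);print(d['confidence'],xs.min(),xs.max(),ys.min(),ys.max())
E
```

```text
t 26.85 phi 0.002 Tz [-0.009, -0.025, -0.063, 0.026] mean -0.018 F [-0.2 -0.3 -0.7] [ 0.536  -0.1289  0.1979] w 0.439
[271.61141284 197.60786626] [[272.0, 119.0], [196.0, 197.0], [272.0, 268.0], [347.0, 198.0]]
0.69 198 347 122 256
```

View pics/w5.png

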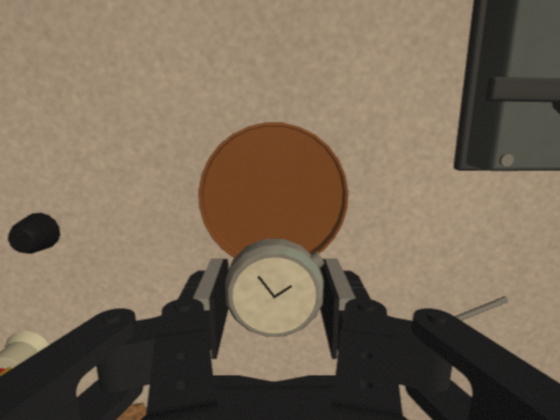

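The tray is centred under the case (u 198–347, top edge 122) to within about 2 mm. I'll lower it.

Call:
{"name": "send_rows", "arguments": {
  "targets": "0 0 0.6 0 0 0;0 0 0.9 0 0 0;0 0 0.9 0 0 0;0 0 0.9 0 0 0;0 0 0.6 0 0 0;0 0 0.3 0 0 0;0 0 0.1 0 0 0;0 0 0 0 0 0;0 0 0 0 0 0"
}}

```text
time: 27.85
tcp_pos: [0.5377, -0.1306, 0.0274]
tool_rot: [3.141, 0.003, 2.684]
contact_force: [0.3, -0.2, -0.3]
width: 0.444
gripper_force: 40.5
```

```bash
python3 s.py
```

```text
t 28.0 phi 0.000 Tz [-0.031, 0.013, -0.001, 0.035] mean 0.004 F [ 0.1 -0.2 -0.3] [ 0.5377 -0.1306  0.0274] w 0.443
```

Call:
{"name": "send_rows", "arguments": {
  "targets": "0 0 0.07 0 0 0;0 0 0.06 0 0 0;0 0 0 0 0 0;0 0 0 0 0 0"
}}

```text
time: 28.4
tcp_pos: [0.536, -0.13, 0.0205]
tool_rot: [-3.142, -0.0, 2.684]
contact_force: [-0.3, -0.5, -0.1]
width: 0.444
gripper_force: 40.5
```

```bash
python3 s.py
```

```text
t 28.55 phi 0.000 Tz [0.029, -0.003, 0.026, 0.031] mean 0.021 F [ 0.2 -0.4 -0.3] [ 0.5362 -0.1301  0.0206] w 0.439
```

Call:
{"name": "send_rows", "arguments": {
  "targets": "0 0 0.02 0 0 0;0 0 0.015 0 0 0;0 0 0 0 0 0;0 0 0 0 0 0"
}}

```text
time: 28.95
tcp_pos: [0.5364, -0.1302, 0.0202]
tool_rot: [3.142, 0.0, 2.684]
contact_force: [-2.2, 0.8, 5.6]
width: 0.442
gripper_force: 41.0
```

```bash
python3 s.py
```

```text
t 29.1 phi 0.000 Tz [-0.036, 0.018, 0.01, -0.002] mean -0.003 F [-2.2  0.   5.7] [ 0.5364 -0.1302  0.0202] w 0.445
```

Contact is at the expected height with 5.7 N. I'll release with a small opening and retreat.

Call:
{"name": "send_rows", "arguments": {
  "targets": "0 0 0 0 0 0;0 0 0 0 0 0;0 0 0 0 0 0;0 0 -0.2 0 0 0;0 0 -0.5 0 0 0;0 0 -0.8 0 0 0;0 0 -0.9 0 0 0;0 0 -0.9 0 0 0;0 0 -0.7 0 0 0;0 0 0 0 0 0;0 0 0 0 0 0;0 0 0 0 0 0",
  "grip": -0.2
}}

```text
time: 30.3
tcp_pos: [0.5352, -0.1297, 0.1781]
tool_rot: [-3.141, -0.002, 2.684]
contact_force: [0.6, 0.3, -1.6]
width: 0.599
gripper_force: 0.0
```

```bash
python3 s.py; python3 - <<'E'
from h import *
st=r.state();p=r.capture('wrist');save(p,'w6.png')
print(proj(p,[.536,-.130,.018],st))
E
```

```text
t 30.45 phi 0.000 Tz [-0.025, -0.034, 0.025, 0.014] mean -0.005 F [ 0.3  0.1 -0.6] [ 0.5351 -0.1297  0.1778] w 0.603
[272.81450447 204.88342433]
```

View pics/w6.png

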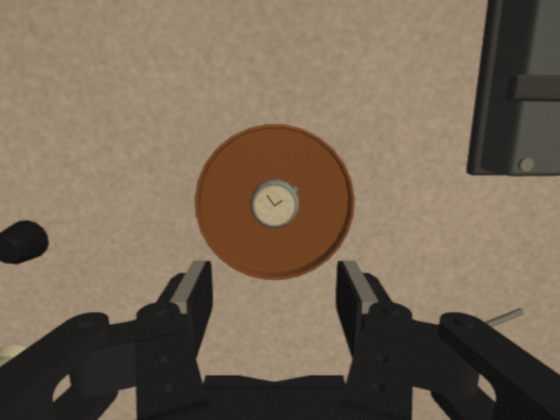

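The case lies flat at (275,203), and the tray's centre is at about (275,201). The clamp is still open and the other bench things in view look undisturbed.

```bash
python3 -c "
from bench import r
print(r.hand_in())"
```

```text
the job is handed in; nothing more can be done
None
```

The job is handed in at about 30 s: the knob was worked free without going past about 0.39 N m, the clamp is left open at about 1.56 rad, and the watch case lies flat within about 2 mm of the amber tray's centre.

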